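# Clamp a media bottle on the bench shaker

### The job

Stand the smaller of the two bottles on the worktop upright on the shaker's platform, between the two rubber posts and the sliding clamp bar. Then pull up the spring knob of the clamp's lock pin, slide the clamp on to the next hole towards the posts so that its bar closes up on the bottle, and let the pin drop fully home in that hole. Finish while still holding the knob, with the pin fully home; leave the other bottle and the wash bottle where they stand.

Things in the scene. Friction and masses are not known exactly. Their poses are not given: they have to be found in the camera images.
- bottle_small_centre (a point): the smaller bottle (brown glass, black screw cap): 72 mm diameter, 172 mm tall, about 0.38 kg, loose. This point is on its axis, half-way up (86 mm above its underside); z is its axis. The cap is a cylinder 52 mm in diameter from 146 mm to 172 mm above the underside: grip it there from above.
- bottle_large_centre (a point): the larger bottle (clear glass), to be left alone: 90 mm diameter, 192 mm tall. This point is half-way up its axis, 96 mm above its underside.
- wash_bottle: squeeze wash bottle with a bent spout, 191 mm tall, about 70 mm across, to be left alone. Origin at the centre of its underside.
- shaker: low white bench shaker, 276 mm along its y, 268 mm along x, fixed. Origin: centre of its underside, on the worktop; x points away from its control panel, y to the left seen from the panel, z up. A grey mat covers its platform; the mat's top, where the bottle stands, is at z = 67 mm. A flat steel rail with holes 30 mm apart runs along y at x = -110 mm, top at z = 103 mm; the clamp slides on it.
- pocket (a point): point on the mat (x = 12, y = -45 mm of the shaker) where the bottle's axis is when it touches both posts; axes as the shaker's. Two upright posts with freely turning rubber sleeves, 16 mm thick, 60 mm tall above the mat, stand 34 mm farther along -y, 28 mm either side in x. The bottle may be set down up to 25 mm farther along +y than this point and 15 mm off in x: closing the bar slides it up to the posts.
- bar_middle (a point): point on the axis of the clamp's cross bar, level with the middle between the posts, 34 mm above the mat. The bar, 18 mm thick and rubber covered, lies along the shaker's x from the sleeve on the rail to a far guide rod. At the start it is 76.5 mm along +y from the pocket, which leaves the bottle 31.5 mm play; in the next hole 46.5 mm, which leaves 1.5 mm.
- clamp (a joint): how far the clamp has slid towards the posts (along the shaker's -y), in m: 0 in the hole where it starts, 0.030 in the next hole. It slides only while the pin is out of its hole (play in a hole about 1 mm either way), and then takes about 2 N, or up to 6 N where it pushes the bottle along. Knob and pin ride on the clamp.
- knob_centre (a point): centre of the lock plunger's black knob on top of the clamp's sleeve: an upright fluted cylinder, 26 mm in diameter, 26 mm tall; z up. With the pin home it is 145.5 mm above the worktop; nothing on the shaker is higher than the knob. The sleeve's flat top, 40 x 44 mm, lies 30.5 mm below this point; a steel collar 21 mm in diameter stands between, up to 14.5 mm below it.
- plunger (a joint): how far knob and pin are pulled straight up, in m: 0 = pin fully home in a hole, 0.010 = tip level with the rail's top, clear of the hole, 0.014 = stop. A spring draws it down with 6 N when home, 10 N at the stop. Let down between holes, the round-tipped pin rides on the rail's top and drops into the next hole that comes under it.
- next_hole (a point): mouth of the next hole in the rail, at the rail's top (x = -110, y = 1.5, z = 103 mm of the shaker): the axis of the knob and pin must come over it

How it is judged (in metres and radians):
On the way, in this order (a step that is already met when the one before it is completed fails the run):
1. the smaller bottle stands upright on the mat between the posts and the bar, let go, with the clamp still locked in its first hole (x of bottle_small_centre in the frame of pocket between -0.03 and 0.03 m and y of bottle_small_centre in the frame of pocket between -0.008 and 0.036 m and z of bottle_small_centre in the frame of pocket between 0.08 and 0.092 m and angle between bottle_small_centre's own z axis and vertical below 0.1 rad and contact force between the fingers and bottle_small below 0.1 N and value of joint clamp below 0.004 m and value of joint plunger below 0.003 m), for 0.2 s.
2. the lock pin is pulled out of its first hole by the knob (value of joint plunger above 0.006 m and value of joint clamp below 0.02 m and contact force between the fingers and plunger above 1 N), for 0.05 s.
At the end, for the whole second after the job is handed in: The clamp is in the next hole (slid 30 mm, within 2.5 mm), the pin is home (less than 2.5 mm pulled) and the fingers hold the knob (more than 2 N); the smaller bottle stands upright on the mat at the pocket within 10 mm across and 8 mm along the slide, at rest (value of joint clamp between 0.0275 and 0.0325 m and value of joint plunger below 0.0025 m and contact force between the fingers and plunger above 2 N and horizontal distance between knob_centre and next_hole below 0.003 m and x of bottle_small_centre in the frame of pocket between -0.01 and 0.01 m and y of bottle_small_centre in the frame of pocket between -0.008 and 0.008 m and z of bottle_small_centre in the frame of pocket between 0.08 and 0.092 m and angle between bottle_small_centre's own z axis and vertical below 0.1 rad and linear speed of bottle_small below 0.03 m/s); the arm keeps its last pose, push and grip.
It fails at once if the other bottle is shifted more than 25 mm or tipped (distance of bottle_large_centre from where it was at the start of the episode above 0.025 m or angle between bottle_large_centre's own z axis and vertical above 0.3 rad).
It fails at once if the wash bottle is shifted more than 25 mm (distance of wash_bottle from where it was at the start of the episode above 0.025 m).
It fails at once if the smaller bottle is tipped over (angle between bottle_small_centre's own z axis and vertical above 0.6 rad).
It also fails if it takes over 48 s, if anything falls off the work surface, if the arm or the gripper's body presses on something with over 40 N, if the wrist force passes 120 N, or if a joint passes its speed limit or range.

### The arm

A 6-joint arm with a two-finger parallel gripper is mounted at the origin on a cart in front of the work surface, level with it; the furniture and walls round the work are solid. World frame = base frame: x ahead of the robot, y to its left, z up, the work surface at z = 0. Lengths are in m, angles in degrees, forces in N, time in s.
With the tool pointing down it reaches from about 0.35 to 0.875 m from the base axis. Payload 4.2 kg.
Tool frame: the origin (TCP) lies at the very end of the fingers, on their centre line; the grasp point (between the pads) lies 19 mm behind it; z points along the fingers, y is the line along which they close (so a half turn about z gives the same grasp; the last joint's range is limited). The gripper opens to 87 mm and grips with 3 to 60 N. Pads are 19 mm wide; open, the fingers measure 117 mm over their backs; the gripper's body (75 mm by 190 mm) begins 51 mm behind the grasp point.
Start: joints at [78.873, 22.042, 0.453, 0, -68.411, -14.817], TCP at [0.273, 0.562, 0.223] pointing down, gripper open.
Joint ranges: [-179.83, 179.83], [-69.29, 118.12], [-61.27, 80.66], [-181.25, 117.63], [-171.15, -9.14], [-177.46, 177.46]. Speed limits (degrees/s): [159.86, 159.86, 180, 180, 180, 180].

### API

Orientations are given as a 3x3 rotation matrix whose columns are the frame's x, y, z axes.
In Python, from station import sense, cams, r gives the robot as it stands. The module is installed in compiled form; this text tells all that it offers.
- The arm moves only by the tool step_arm, never from a script. Its argument "targets" is text: rows parted by semicolons, each of 4 numbers parted by spaces: the shift along the tool's x, y, z in cm, then the turn about the tool's z in degrees. In form: x y z turn; .... A call has 1 to 12 rows; each row shifts and turns the commanded pose from where the row before left it, along the tool's axes as they then stand; what a row does not reach is not made up. A row lasts 1/12 s, in which the tool goes at most 41.7 mm and 7.16 degrees, less where a joint would pass 70% of its speed; a pose out of reach is approached as far as the arm can. A call with a gripper value outside its range is refused whole. "claw" is the finger opening in cm, from 0 to 8.7, set as the call begins (left out, the last holds). The fingers move at their own pace and stop on an object; the grip force is fixed at half the most. Time passes only in rows, so rows that do not move let the fingers close. It gives the time, the measured TCP pose, the force, the opening and the grip force at its end, in the units of the state.
- sense(): the state, without advancing time (a new reading comes with each control period).
- cams.capture(name): name is "side" or "top" or "wrist"; returns a dict with "frame" (384x512x3 uint8, blue, green, red), "vertical_fov" (degrees; the focal length in pixels is half the picture's height over the tangent of half this angle, whatever the lens; pixels are square), "cx", "cy" (the principal point, pixels), "eye" and "rotation" of the camera in the world; the wrist camera has in their place "tool_from_camera" (4x4, takes a point from camera to tool coordinates, whose origin is the TCP and whose axes are the flange's). Camera axes: x right, y down, z forward; pixel columns grow to the right and rows downward; lengths in m; the calibration is good to about 2 mm. A picture is of the moment at which its call begins: read the wrist's pose just before it. There is no depth.
- r.finish_job(): hands the job in; it is judged then, once.
The state is a dict: "time_s": time; "joints": joint angles; "joint_velocities": joint speeds; "effort": joint torques, N m; "tcp_pos": TCP position; "ee_rot": TCP orientation; "wrist_force": force on the tool from outside, world axes, zero at the start; "moment": the same for the moment, N m; "gripper_width": opening from 0.0 (shut) to 1.0 (fully open); "gripper_force": force on a finger pad.
Only numpy, scipy, OpenCV 4.12 (cv2) and the standard library are available. Lean on these libraries where they do the work, as an engineer would, in place of code of your own. Each camera call takes 0.05 s, during which the arm holds its last target. There are 200 camera calls.

## Working session

There is one attempt and no reset: what is moved stays moved. The work goes in short steps, Python scripts to look and compute and a tool call to move; the robot and the scene stay as the last step left them, time stands still between calls to the robot, and variables do not carry over. Pictures are saved under pics/ and viewed, at most 10 in all, crops included, and the job is handed in when it is done.

Besides the shell and the picture viewer there is one more tool, called after "Emit:" as name(argument=value, ...) on one line, values as JSON. step_arm: Moves the arm, as the interface text tells. Its arguments: {"type":"object","properties":{"targets":{"type":"string"},"claw":{"type":"number"}},"required":["targets"]}

```bash
mkdir -p pics; cat > h.py <<'E'
import numpy as np, cv2
from station import sense, cams, r
def cap(n):
    s=sense(); c=cams.capture(n)
    if n=='wrist':
        T=np.array(c['tool_from_camera']); R=np.array(s['ee_rot']); 
        c['eye']=R@T[:3,3]+np.array(s['tcp_pos']); c['rotation']=R@T[:3,:3]
    c['f']=c['frame'].shape[0]/2/np.tan(np.radians(c['vertical_fov'])/2)
    return c
def onz(c,u,v,z):
    d=np.array(c['rotation'])@np.array([(u-c['cx'])/c['f'],(v-c['cy'])/c['f'],1]); e=np.array(c['eye'])
    return e+d*(z-e[2])/d[2]
def proj(c,p):
    q=np.array(c['rotation']).T@(np.array(p)-np.array(c['eye'])); return c['cx']+c['f']*q[0]/q[2], c['cy']+c['f']*q[1]/q[2]
E
python3 - <<'E'
from h import *
import pickle
s=sense();print(s['time_s'],s['tcp_pos'],np.round(s['ee_rot'],3))
for n in('side','top'):
    c=cap(n);pickle.dump(c,open(n+'.pkl','wb'));cv2.imwrite(f'pics/{n}0.png',c['frame']);print(n,c['eye'],np.round(c['rotation'],3).tolist(),c['f'],c['cx'],c['cy'])
E
```

```text
0.0 [0.27313665 0.5614794  0.22145492] [[ 0.899 -0.438 -0.001]
 [-0.438 -0.899 -0.002]
 [ 0.     0.002 -1.   ]]
side [ 0.14660371 -0.94331373  0.66735556] [[0.889, -0.242, 0.388], [-0.457, -0.449, 0.768], [-0.012, -0.86, -0.51]] 363.8760439643833 253.37739321576595 189.53480455136534
top [ 0.43259919 -0.07604151  1.1995274 ] [[-0.01, -0.992, 0.129], [-1.0, 0.008, -0.017], [0.016, -0.13, -0.991]] 386.74214109694236 256.6282045958619 186.6849454139211
```

View pics/top0.png

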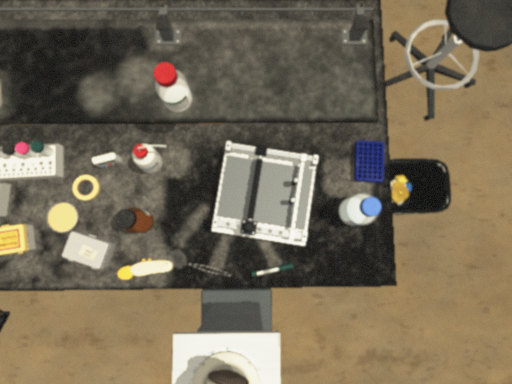

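View pics/side0.png

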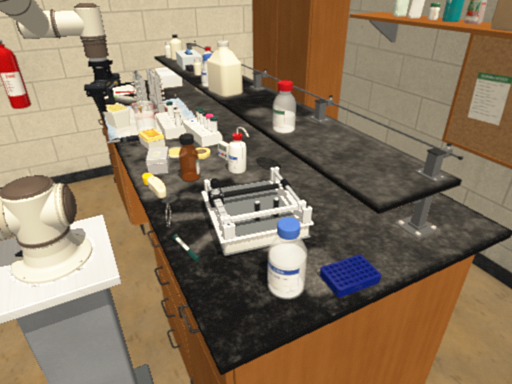

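The top view shows the small bottle's cap at about (124,220), the knob at about (248,227), the posts at about (292,184/198), the bar at about column 255, the wash bottle at (147,157) and the large bottle at (360,209). The side view agrees with this layout. Next I'll measure by colour masks.

```bash
python3 - <<'E'
from h import *
import pickle
c=pickle.load(open('top.pkl','rb'));f=c['frame']
cr=np.hstack([cv2.resize(f[195:250,100:170],None,fx=5,fy=5,interpolation=2)[:275],]) 
cr2=cv2.resize(f[135:250,205:325],None,fx=5,fy=5,interpolation=2)
o=np.zeros((600,800,3),np.uint8);o[:575,:600]=cr2;k=cv2.resize(f[200:240,105:160],(200,145),interpolation=2);o[:145,600:]=k
cv2.imwrite('pics/top_crop.png',o)
# dark cap & knob
for nm,(u0,v0,u1,v1),th,z in (('cap',(105,200,160,240),38,.172),('knob',(235,215,262,240),45,.1585),('posts',(275,170,305,210),60,.127)):
    g=f[v0:v1,u0:u1].max(2); m=(g<th).astype(np.uint8)
    n,l,st,ce=cv2.connectedComponentsWithStats(m)
    for i in range(1,n):
        if st[i,4]>12: print(nm,st[i],ce[i]+[u0,v0],np.round(onz(c,*(ce[i]+[u0,v0]),z),4))
E
```

```text
knob [ 8  9  5  8 17] [244.58823529 228.11764706] [ 0.457  -0.0609  0.1585]
knob [ 1 22  9  3 16] [239.4375 238.25  ] [ 0.4303 -0.047   0.1585]
```

View pics/top_crop.png

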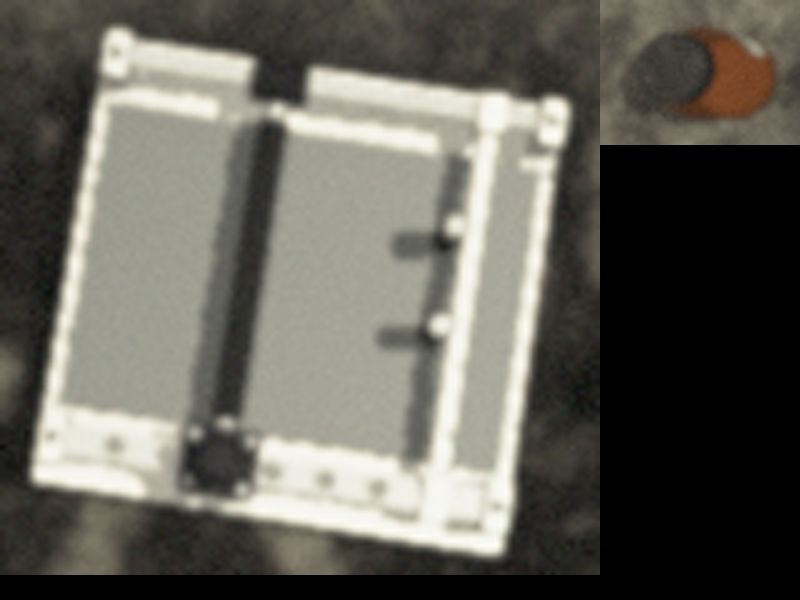

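The crop shows the post tops at about (296.0,179.6) and (292.8,199.8), the knob at about (249.2,226.6) and the cap top at about (122.6,220.3).

```bash
python3 - <<'E'
from h import *
import pickle
c=pickle.load(open('top.pkl','rb'))
cap_=onz(c,122.6,220.3,.172);kn=onz(c,249.2,226.6,.1585);p1=onz(c,296,179.6,.127);p2=onz(c,292.8,199.8,.127)
lb=onz(c,371,206,.192);wb=onz(c,147,157,.1)
print(cap_,kn,p1,p2,np.linalg.norm(p1-p2),lb,wb)
d=(p1-p2)[:2];a=np.arctan2(d[1],d[0]);print('yaw',np.degrees(a))
X=np.array([np.cos(a),np.sin(a)]);Y=np.array([-X[1],X[0]])
pk=(p1+p2)[:2]/2+.034*Y
print('pocket',pk,'from knob',kn[:2]+X*.122+Y*(-.0765))
# knob should be at shaker (-110,31.5); pocket (12,-45)
# wrist camera info
w=cap('wrist');print(np.round(w['tool_from_camera'],3).tolist(),w['f'])
E
```

```text
[0.48030995 0.26010356 0.172     ] [ 0.46091842 -0.07325193  0.1585    ] [ 0.59184994 -0.20558683  0.127     ] [ 0.53497227 -0.19531455  0.127     ] 0.05779782830597869 [ 0.51067439 -0.39318686  0.192     ] [0.66505373 0.21997566 0.1       ]
yaw -10.237440962551865
pocket [ 0.56945386 -0.16699198] from knob [ 0.56737996 -0.17021683]
[[-0.0, -0.959, -0.285, 0.079], [1.0, -0.0, -0.001, 0.0], [0.001, -0.285, 0.959, -0.163], [0.0, 0.0, 0.0, 1.0]] 340.4926601547904
```

Emit:
step_arm(targets="2.65 1.5 -0.3 0;2.65 1.5 -0.3 0;2.65 1.5 -0.3 0;2.65 1.5 -0.3 0;2.65 1.5 -0.3 0;2.65 1.5 -0.3 0;2.65 1.5 -0.3 0;2.65 1.5 -0.3 0;2.65 1.5 -0.3 0;2.65 1.5 -0.3 0;2.65 1.5 -0.3 0;2.65 1.5 -0.3 0", claw=8.7)

```text
time_s: 1.15
tcp_pos: [0.481, 0.2596, 0.2585]
ee_rot: [[0.899, -0.437, -0.0], [-0.437, -0.899, -0.0], [-0.0, 0.0, -1.0]]
wrist_force: [0.5, 0.9, 0.5]
gripper_width: 0.999
gripper_force: 0.0
```

Emit:
step_arm(targets="0 0 0 0;0 0 0 0")

```text
time_s: 1.32
tcp_pos: [0.4812, 0.2597, 0.2584]
ee_rot: [[0.898, -0.44, -0.0], [-0.44, -0.898, -0.0], [-0.0, 0.0, -1.0]]
wrist_force: [-0.2, 0.8, -0.9]
gripper_width: 0.998
gripper_force: 0.0
```

```bash
python3 - <<'E'
from h import *
import pickle
c=cap('wrist');pickle.dump(c,open('w1.pkl','wb'));cv2.imwrite('pics/w1.png',c['frame']);s=sense();print(s['tcp_pos'],s['joints'],np.round(s['ee_rot'],3).tolist(),proj(c,[.4803,.2601,.172]))
E
```

```text
[0.48062449 0.26056315 0.25824513] [ 4.54459191e+01  1.30306049e+01 -7.24725933e+00 -2.37023013e-02
 -6.97468346e+01  1.85411717e+01] [[0.899, -0.439, -0.001], [-0.439, -0.899, -0.0], [-0.001, 0.0, -1.0]] (np.float64(259.12571399243774), np.float64(200.9821567020633))
```

View pics/w1.png

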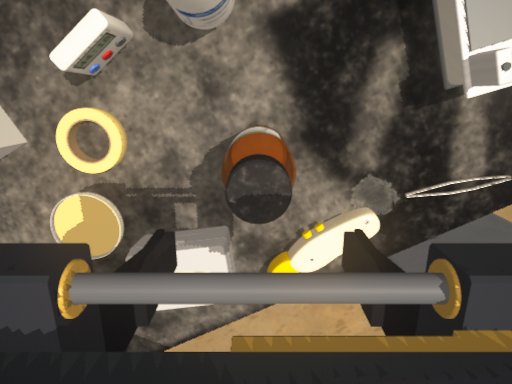

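The wrist view shows the cap's top face with its centre at about (258.5,191), 34 px in radius, between the open fingers.

```bash
python3 - <<'E'
from h import *
import pickle
c=pickle.load(open('w1.pkl','rb'));s=sense()
p=onz(c,258.5,191,.172);d=p-s['tcp_pos'];print(p,np.array(s['ee_rot']).T@d*100)
print(np.linalg.norm(onz(c,225,191,.172)-onz(c,292,191,.172)))
E
```

```text
[0.48769584 0.25700405 0.172     ] [7.95947983e-01 7.14992946e-03 8.62411415e+00]
0.05114492200517293
```

Emit:
step_arm(targets="0.4 0 0 0;0.4 0 1 0;0 0 2 0;0 0 2.5 0;0 0 2.5 0;0 0 2 0;0 0 1.2 0;0 0 0.5 0;0 0 0 0")

```text
time_s: 2.12
tcp_pos: [0.4868, 0.2574, 0.1396]
ee_rot: [[0.9, -0.437, -0.003], [-0.437, -0.9, -0.003], [-0.001, 0.004, -1.0]]
wrist_force: [0.1, -0.4, -0.4]
gripper_width: 0.999
gripper_force: 0.0
```

Emit:
step_arm(targets="0 0 0 0;0 0 0 0;0 0 0 0;0 0 0 0;0 0 0 0;0 0 0 0;0 0 0 0;0 0 0 0", claw=4.4)

```text
time_s: 2.78
tcp_pos: [0.4879, 0.2575, 0.1419]
ee_rot: [[0.899, -0.437, 0.0], [-0.437, -0.899, 0.0], [0.0, -0.0, -1.0]]
wrist_force: [0.0, -0.8, 1.7]
gripper_width: 0.592
gripper_force: 30.0
```

Emit:
step_arm(targets="0 0 -0.5 0;0 0 -1 7;0 0 -1.5 7;0 0 -1.7 7;0 0 -1.7 7;0 0 -1.7 7;0 0 -1.7 7;0 0 -1.7 7;0 0 -1.7 7;0 0 -1.7 7;0 0 -1.7 7;0 0 -1.4 7")

```text
time_s: 3.78
tcp_pos: [0.4873, 0.2573, 0.322]
ee_rot: [[-0.23, -0.973, -0.001], [-0.973, 0.23, -0.0], [0.0, 0.001, -1.0]]
wrist_force: [0.7, -0.4, -2.2]
gripper_width: 0.59
gripper_force: 30.0
```

Emit:
step_arm(targets="0 0 0 7;0 0 0 7;0 0 0 7;0 0 0 7;0 0 0 7;0 0 0 7;0 0 0 7;0 0 0 7;0 0 0 7;0 0 0 7;0 0 0 7;0 0 0 7")

```text
time_s: 4.78
tcp_pos: [0.4871, 0.2573, 0.3205]
ee_rot: [[-0.992, 0.127, -0.003], [0.127, 0.992, -0.001], [0.002, -0.001, -1.0]]
wrist_force: [0.3, -0.4, -2.9]
gripper_width: 0.59
gripper_force: 30.0
```

Emit:
step_arm(targets="0 0 0 2;0 0 0 0")

```text
time_s: 4.95
tcp_pos: [0.4872, 0.2573, 0.3205]
ee_rot: [[-0.988, 0.156, -0.002], [0.156, 0.988, -0.001], [0.002, -0.001, -1.0]]
wrist_force: [-0.3, 0.9, -3.5]
gripper_width: 0.59
gripper_force: 30.0
```

Emit:
step_arm(targets="-0.4 -1.1 0 0;-0.9 -2.4 0 0;-1.05 -2.8 0 0;-1.05 -2.8 0 0;-1.05 -2.8 0 0;-1.05 -2.8 0 0;-1.05 -2.8 0 0;-1.05 -2.8 0 0;-1.05 -2.8 0 0;-1.05 -2.8 0 0;-1.05 -2.8 0 0;-1.05 -2.8 0 0")

```text
time_s: 5.95
tcp_pos: [0.5548, -0.0739, 0.3212]
ee_rot: [[-0.988, 0.155, -0.001], [0.155, 0.988, 0.0], [0.001, 0.0, -1.0]]
wrist_force: [0.9, 0.6, -3.1]
gripper_width: 0.586
gripper_force: 30.0
```

Emit:
step_arm(targets="-1.05 -2.8 0 0;-1.05 -2.8 0 0;-0.8 -2.1 0 0;-0.4 -0.9 0 0;0 0 0 0;0 0 0 0;0 0 0 0")

```text
time_s: 6.53
tcp_pos: [0.5743, -0.1614, 0.3214]
ee_rot: [[-0.988, 0.155, -0.001], [0.155, 0.988, 0.001], [0.001, 0.0, -1.0]]
wrist_force: [-0.1, 0.3, -3.7]
gripper_width: 0.589
gripper_force: 30.0
```

```bash
python3 - <<'E'
from h import *
import pickle
s=sense();print(s['time_s'],s['tcp_pos'])
a=cap('side');b=cap('top');pickle.dump((a,b),open('p1.pkl','wb'))
cv2.imwrite('pics/p1.png',cv2.resize(a['frame'][120:320,150:400],(750,600),interpolation=2))
E
```

```text
6.5333 [ 0.57425957 -0.16140451  0.32136343]
```

View pics/p1.png

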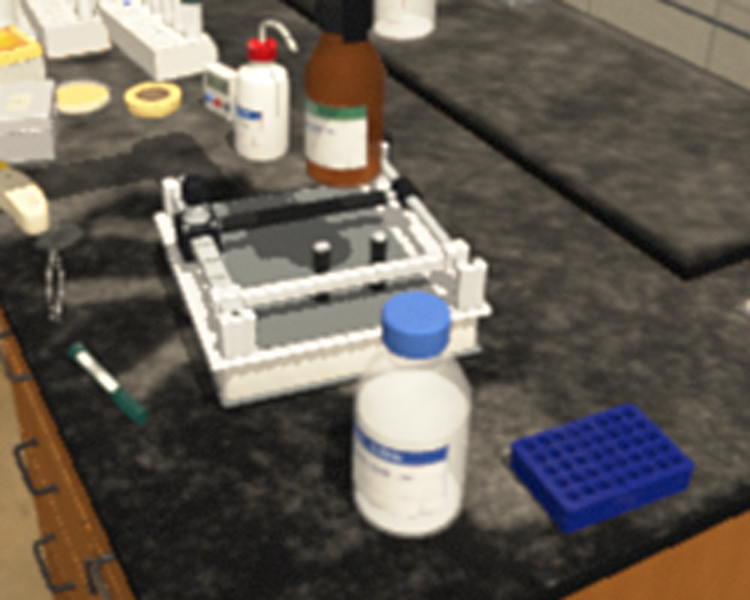

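The side view shows the held bottle above the platform, with the post tops (crop 321,246 and 379,237) at about (257,202) and (276.3,199) in the full frame. I'll check these against the top view.

```bash
python3 - <<'E'
from h import *
import pickle
a,b=pickle.load(open('p1.pkl','rb'))
print(onz(a,257,202,.127),onz(a,276.3,199,.127))
# knob top in side crop ~ (200,188)
print(onz(a,150+200/3,120+183/3,.1585))
E
```

```text
[ 0.53543981 -0.19399521  0.127     ] [ 0.58999747 -0.20574477  0.127     ]
[ 0.46285147 -0.08428516  0.1585    ]
```

Emit:
step_arm(targets="0.5 0.7 0 0;0 0 1 0;0 0 2 0;0 0 2.4 0;0 0 2.4 0;0 0 1.8 0;0 0 1 0;0 0 0.3 0;0 0 0 0;0 0 0 0")

```text
time_s: 7.47
tcp_pos: [0.5716, -0.1543, 0.2138]
ee_rot: [[-0.988, 0.155, 0.002], [0.155, 0.988, -0.001], [-0.002, -0.0, -1.0]]
wrist_force: [1.0, 0.2, -4.0]
gripper_width: 0.588
gripper_force: 30.0
```

Emit:
step_arm(targets="0 0 0.15 0;0 0 0.1 0;0 0 0 0;0 0 0 0")

```text
time_s: 7.8
tcp_pos: [0.5709, -0.1544, 0.2105]
ee_rot: [[-0.988, 0.155, 0.001], [0.155, 0.988, -0.0], [-0.001, 0.0, -1.0]]
wrist_force: [0.2, 0.6, -4.2]
gripper_width: 0.589
gripper_force: 30.0
```

Emit:
step_arm(targets="0 0 0.1 0;0 0 0.1 0;0 0 0 0;0 0 0 0")

```text
time_s: 8.13
tcp_pos: [0.5713, -0.1545, 0.2089]
ee_rot: [[-0.988, 0.155, 0.002], [0.155, 0.988, -0.0], [-0.002, -0.0, -1.0]]
wrist_force: [-0.5, 0.7, 0.5]
gripper_width: 0.592
gripper_force: 30.0
```

Emit:
step_arm(targets="0 0 0 0;0 0 0 0;0 0 0 0;0 0 0 0;0 0 0 0;0 0 0 0;0 0 -0.5 0;0 0 -1.5 0;0 0 -2 0;0 0 -2 0;0 0 -1 0;0 0 0 0", claw=8.7)

```text
time_s: 9.13
tcp_pos: [0.5721, -0.1546, 0.2812]
ee_rot: [[-0.988, 0.155, 0.006], [0.155, 0.988, -0.001], [-0.006, 0.0, -1.0]]
wrist_force: [-0.0, 0.1, 0.9]
gripper_width: 0.997
gripper_force: 0.0
```

```bash
python3 - <<'E'
from h import *
import pickle
s=sense();print(s['time_s'],s['tcp_pos'])
a=cap('side');w=cap('wrist');pickle.dump((a,w),open('p2.pkl','wb'))
print(proj(w,[.571,-.1545,.239]),proj(w,[.461,-.0733,.1585]))
o=np.hstack([cv2.resize(w['frame'],(400,300)),cv2.resize(a['frame'][140:290,190:340],(300,300),interpolation=2)])
cv2.imwrite('pics/p2.png',o)
E
```

```text
9.1333 [ 0.57207777 -0.15464427  0.28120356]
(np.float64(259.1469156174793), np.float64(217.76594029212885)) (np.float64(341.80752439068743), np.float64(30.719394979084115))
```

View pics/p2.png

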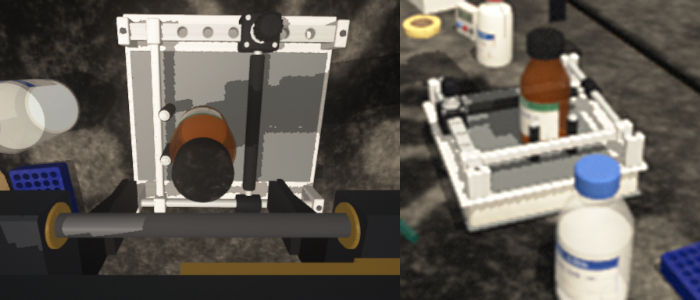

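The wrist view (left half) shows the bottle upright beside the posts and the knob at about (340,36) in the full frame, as predicted. The side view confirms the bottle is standing. Next I'll go above the knob.

Emit:
step_arm(targets="0.6 0.3 0 0;1.5 0.8 0 0;1.8 0.9 0 0;2 1 0 0;2 1 0 0;1.8 0.9 0.5 0;1.4 0.8 1.5 0;0.8 0.4 1.5 0;0.3 0.1 1 0;0 0 0.5 0;0 0 0 0;0 0 0 0")

```text
time_s: 10.23
tcp_pos: [0.4599, -0.0743, 0.2278]
ee_rot: [[-0.988, 0.155, -0.001], [0.155, 0.988, -0.0], [0.001, -0.001, -1.0]]
wrist_force: [0.1, -0.5, -1.1]
gripper_width: 1.0
gripper_force: 0.0
```

```bash
python3 - <<'E'
from h import *
import pickle
s=sense();print(s['time_s'],s['tcp_pos'])
w=cap('wrist');pickle.dump((s,w),open('p3.pkl','wb'))
print(proj(w,[.461,-.0733,.1585]))
cv2.imwrite('pics/p3.png',cv2.resize(w['frame'][60:260,150:400],(750,600),interpolation=2))
E
```

```text
10.2333 [ 0.45992356 -0.07427256  0.22777518]
(np.float64(261.08775954027215), np.float64(205.04917786810017))
```

View pics/p3.png

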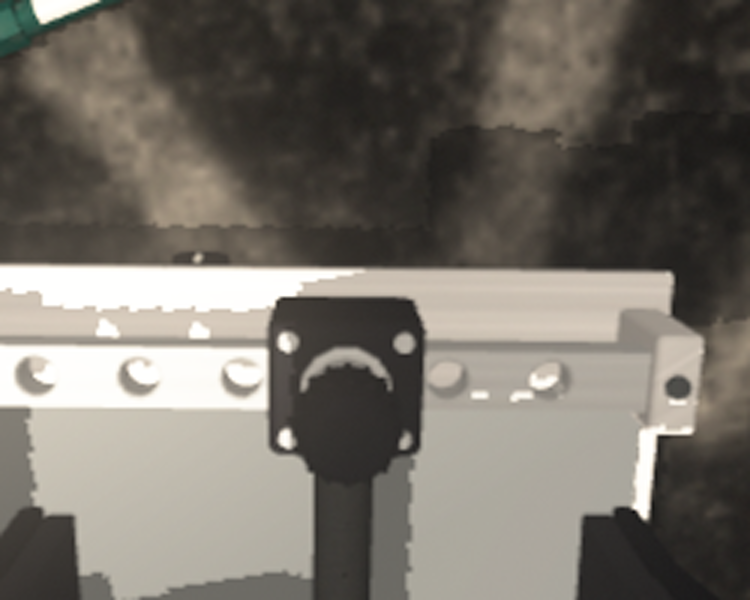

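The close view shows the knob's top face centred at about (265.7,203.7) in the full frame. The rail lies level in the picture, so the yaw is right, and the next hole is the neighbour at left.

```bash
python3 - <<'E'
from h import *
import pickle
s,w=pickle.load(open('p3.pkl','rb'))
p=onz(w,265.7,203.7,.1585);print(p,np.array(s['ee_rot']).T@(p-s['tcp_pos'])*100,np.linalg.norm(onz(w,248.3,203.7,.1585)-onz(w,283.3,203.7,.1585)))
# holes at row 375 : spacing
h=[onz(w,150+u/3,60+375/3,.103) for u in(139,242,447,547)];print([round((np.array(s['ee_rot']).T@(x-s['tcp_pos'])*100)[1],2) for x in h])
E
```

```text
[ 0.46050689 -0.06986772  0.1585    ] [5.41893292e-03 4.48463337e-01 6.92724918e+00] 0.025159022262542373
[np.float64(-5.52), np.float64(-2.51), np.float64(3.48), np.float64(6.4)]
```

Emit:
step_arm(targets="0 0.46 0 0;0 0 1 0;0 0 2 0;0 0 2 0;0 0 2 0;0 0 1.5 0;0 0 1 0;0 0 0.5 0;0 0 0 0;0 0 0 0")

```text
time_s: 11.12
tcp_pos: [0.4613, -0.0696, 0.1285]
ee_rot: [[-0.988, 0.155, 0.001], [0.155, 0.988, -0.0], [-0.001, 0.0, -1.0]]
wrist_force: [0.4, -0.1, 1.2]
gripper_width: 0.999
gripper_force: 0.0
```

Emit:
step_arm(targets="0 0 0 0;0 0 0 0;0 0 0 0;0 0 0 0;0 0 0 0;0 0 0 0;0 0 0 0;0 0 0 0;0 0 0 0", claw=1.8)

```text
time_s: 11.87
tcp_pos: [0.4606, -0.0696, 0.128]
ee_rot: [[-0.988, 0.155, -0.0], [0.155, 0.988, -0.0], [0.0, -0.0, -1.0]]
wrist_force: [-0.4, -0.3, -1.0]
gripper_width: 0.405
gripper_force: 0.0
```

Still closing.

Emit:
step_arm(targets="0 0 0 0;0 0 0 0;0 0 0 0;0 0 0 0")

```text
time_s: 12.2
tcp_pos: [0.4606, -0.0696, 0.128]
ee_rot: [[-0.988, 0.155, 0.0], [0.155, 0.988, 0.0], [-0.0, 0.0, -1.0]]
wrist_force: [-0.6, 0.3, 1.1]
gripper_width: 0.288
gripper_force: 30.0
```

Emit:
step_arm(targets="0 0 -0.3 0;0 0 -0.4 0;0 0 -0.4 0;0 0 -0.15 0;0 0 0 0;0 0 0 0")

```text
time_s: 12.7
tcp_pos: [0.4605, -0.0695, 0.1402]
ee_rot: [[-0.988, 0.156, -0.0], [0.156, 0.988, 0.0], [0.0, 0.0, -1.0]]
wrist_force: [4.0, 0.1, -9.8]
gripper_width: 0.291
gripper_force: 30.0
```

Emit:
step_arm(targets="0 -0.2 0 0;0 -0.3 0 0;0 -0.3 0 0;0 -0.3 0 0;0 -0.3 0 0;0 -0.3 0 0;0 -0.3 0 0;0 -0.3 0 0;0 -0.3 0 0;0 -0.2 0 0;0 0 0 0;0 0 0 0")

```text
time_s: 13.7
tcp_pos: [0.4558, -0.0976, 0.1404]
ee_rot: [[-0.988, 0.156, -0.001], [0.156, 0.988, -0.0], [0.001, -0.001, -1.0]]
wrist_force: [2.3, 1.3, -10.8]
gripper_width: 0.29
gripper_force: 30.0
```

Emit:
step_arm(targets="0 -0.15 0 0;0 0 0 0;0 0 0 0;0 0 0.3 0;0 0 0.2 0;0 0 0 0;0 0 0 0")

```text
time_s: 14.28
tcp_pos: [0.4557, -0.0988, 0.1354]
ee_rot: [[-0.988, 0.155, -0.001], [0.155, 0.988, -0.0], [0.001, -0.0, -1.0]]
wrist_force: [0.1, 1.5, -8.7]
gripper_width: 0.288
gripper_force: 30.0
```

Emit:
step_arm(targets="0 0 0.3 0;0 0 0.3 0;0 0 0.1 0;0 0 0 0;0 0 0 0;0 0 0 0")

```text
time_s: 14.78
tcp_pos: [0.4557, -0.0988, 0.1286]
ee_rot: [[-0.988, 0.155, -0.001], [0.155, 0.988, -0.0], [0.001, -0.0, -1.0]]
wrist_force: [-1.0, 1.4, -6.7]
gripper_width: 0.292
gripper_force: 30.0
```

Emit:
step_arm(targets="0 0 0.1 0;0 0 0 0;0 0 0 0;0 0 0 0")

```text
time_s: 15.12
tcp_pos: [0.4559, -0.0988, 0.128]
ee_rot: [[-0.988, 0.155, -0.0], [0.155, 0.988, -0.0], [0.0, -0.0, -1.0]]
wrist_force: [-3.5, 3.4, -0.9]
gripper_width: 0.287
gripper_force: 30.0
```

```bash
python3 - <<'E'
from h import *
s=sense();print(s['time_s'],s['tcp_pos'],s['wrist_force'],s['gripper_force'])
a=cap('side');b=cap('top')
o=np.hstack([cv2.resize(a['frame'][140:260,190:340],(450,360),interpolation=2),cv2.resize(b['frame'][135:250,205:325],(345,360),interpolation=2)])
cv2.imwrite('pics/p4.png',o)
E
```

```text
15.1167 [ 0.455852   -0.09883079  0.12803617] [-3.54918235  3.43396716 -0.9347063 ] 30.000411942601204
```

View pics/p4.png

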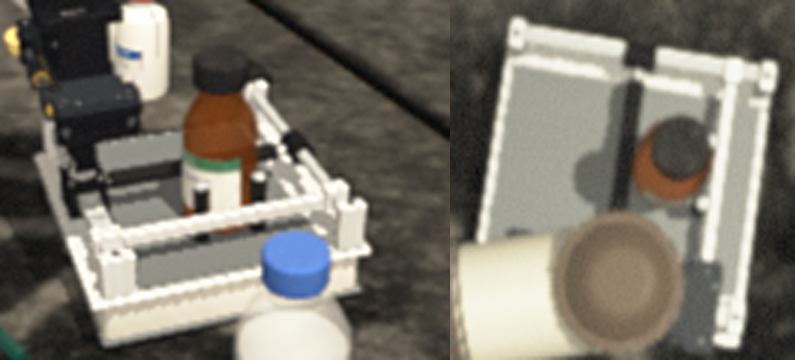

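The pictures show the bottle upright between the bar and the posts; its cap top in the top view is at about (285.3,182.3). The downward spring pull has vanished from the wrist, so the pin is seated.

```bash
python3 - <<'E'
from h import *
import pickle
c=pickle.load(open('top.pkl','rb'));p=onz(c,285.3,182.3,.239)[:2]-[.5685,-.167]
a=np.radians(-9);print(p@[np.cos(a),np.sin(a)],p@[-np.sin(a),np.cos(a)])
E
```

```text
-0.00024455776990908284 0.002012378209822154
```

The bottle is at the pocket within about 2 mm, so I'm handing the job in.

```bash
python3 -c "
from station import r
print(r.finish_job())"
```

```text
the job is handed in; nothing more can be done
None
```

I handed the job in at about 15 s with the small bottle upright within about 2 mm of the pocket, the clamp slid about 30 mm to the next hole, the pin home and the knob still gripped; no verdict was returned.

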